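# Close the sliding cutting board over the trimmings tub and lock it with its keeper

## Robot

A 6-joint arm with a two-finger parallel gripper is mounted at the origin on a cart in front of the work surface, level with it; the furniture and walls round the work are solid. World frame = base frame: x ahead of the robot, y to its left, z up, the work surface at z = 0. Lengths are in m, angles in rad, forces in N, time in s.
With the tool pointing down it reaches from about 0.225 to 0.875 m from the base axis. Payload 3.4 kg.
Tool frame: the origin (TCP) lies between the finger pads; the fingertips stand 19 mm ahead of it and the grasp point (between the pads) is the TCP; z points along the fingers, y is the line along which they close (so a half turn about z gives the same grasp; the last joint's range is limited). The gripper opens to 85 mm and grips with 20 to 120 N. Pads are 22 mm wide; open, the fingers measure 114 mm over their backs; the gripper's body (76 mm by 85 mm) begins 54 mm behind the grasp point. The pads swing forward as they close: fully open they stand 13 mm farther back than shut.
Start: joints at [0.988, 0.276, 1.505, -0, 1.361, -0.121], TCP at [0.256, 0.515, 0.25] pointing down, gripper open.
Joint ranges: [-2.89, 2.89], [-0.75, 2.08], [0.22, 2.7], [-1.18, 4.32], [0.11, 2.71], [-2.7, 2.7]. Speed limits (rad/s): [2.57, 2.57, 3.14, 3.14, 3.14, 3.14].

## Interface

Orientations are given as a unit quaternion [w, x, y, z].
In Python, from rig import get_state, imaging, ticket gives the robot as it stands. The module is installed in compiled form; this text tells all that it offers.
- The arm moves only by the shell command python3 -m inch 'ROWS' [FORCE]. ROWS is JSON, a list of rows, each an object with "claw": the opening, from -1 (shut) to 1 (fully open); "travel": the shift along the world's x, y, z in units of 200 mm (1.0 is 200 mm), a list of three; "turn": the turn about the world's z in units of 180 degrees (1.0 is 180 degrees). A call has 1 to 5 rows; each row is the pose to reach, as a shift and turn from the pose commanded when the call began, turning the shorter way round; what a row does not reach only later rows make up. A row lasts 1/10 s, in which the tool goes at most 50 mm and 8.59 degrees, less where a joint would pass 70% of its speed; a pose out of reach is approached as far as the arm can. A call with a number of a shift or a turn outside -1 to 1 is refused whole. A call with a gripper value outside its range is refused whole. The fingers move at their own pace and stop on an object; FORCE is the grip in N (left out, the last holds). Time passes only in rows, so rows that repeat a pose let the fingers close. It gives the time, the measured TCP pose, the force, the opening and the grip force at its end, in the units of the state.
- get_state(): the state, without advancing time (a new reading comes with each control period).
- imaging.get_image(name): name is "scene" or "top"; returns the picture (480x640x3 uint8, red, green, blue); there is no depth.
- imaging.camera_params(name): a dict with "camera_matrix" (3x3 intrinsics, pixels), "cam_to_world" (4x4, takes a point from camera to world coordinates). Camera axes: x right, y down, z forward; pixel columns grow to the right and rows downward; lengths in m; the calibration is good to about 2 mm. A picture is of the moment at which its call begins. camera_params takes no time and is no camera call.
- ticket.sign_off(): hands the job in; it is judged then, once.
The state is a dict: "clock": time; "qpos": joint angles; "qd": joint speeds; "effort": joint torques, N m; "position": TCP position; "ee_rot": TCP orientation; "contact_force": force on the tool from outside, world axes, zero at the start; "moment": the same for the moment, N m; "width": finger opening in m; "gripper_force": force on a finger pad.
Only numpy, scipy, OpenCV 4.12 (cv2) and the standard library are available. Lean on these libraries where they do the work, as an engineer would, in place of code of your own. Each camera call takes 0.05 s, during which the arm holds its last target. There are 200 camera calls.

## Task

The trimming is done, so close up the cutting station: with the fingertips, push the wooden board away from the robot along its rails, gently, until you feel all its feet drop into the notches and it lies flat over the tub. Then push the little swivel keeper on the right-hand rail round until it lies straight across the board's edge, as far as it goes. Do not lift the board or grasp anything, do not touch the cups and the ring cutter that ride on the board (they stay standing on it), and leave everything else on the table where it is.

Things in the scene. Friction and masses are not known exactly. Their poses are not given: they have to be found in the camera images.
- prep_frame: Cutting station: a stainless frame fixed on the table round a white tub for trimmings (140 by 162 mm, 111 mm high). Origin on the table (z = 0) under the tub's centre, which is the board's home; x points along the rails, away from the robot, y to the left, z up. In front of the tub, between the rails, there is only a cross bar at x = -195 mm, no higher than 30 mm.
- rail_right (a point): Middle of the right rail's top, 118 mm above the table (frame x = 0, y = -112 mm). The left rail mirrors it. Rails are 16 mm wide and run from frame x = -215 to +125 mm. Outside each, an upright 3 mm lip (inner face at y = 120 mm either side, top 132 mm above the table) guides the board's sides with 2 mm of play.
- notch_right (a point): Mouth of the near notch of the right rail (frame x = -85, y = -112 mm, 118 mm above the table). Each rail has two notches, at frame x = +85 and -85 mm, each 26 mm long and 9 mm deep with square ends; the near ones are hidden under the board at the start.
- board: Loose beech board, 220 (x) by 236 (y) by 18 mm, about 0.65 kg, friction about 0.6. Four feet under it at x = +-85, y = +-112 mm, 20 mm long and 8 mm high, slide on the rails. Origin below its centre, level with the feet's underside: 118 mm above the table while it slides, 110 mm at home (x = 0, y = 0 of the frame, 3 mm of play). It starts 65 to 110 mm short of home, towards the robot.
- board_near_edge (a point): Middle of the board's near edge, half-way up the wood (110 mm before the board's origin and 17 mm above it): where to push. The wood spans 126 to 144 mm above the table while it slides, 118 to 136 mm at home; one side may drop a moment before the other.
- keeper (a joint): Turn of the keeper, rad: 0 when its bar points along the rail towards the robot, negative when its end is swung outwards, away from the board; it grows as the end swings in over the board (clockwise from above) up to a stop at 1.57, straight across. Starts between -0.45 and 0.05. It stays where it is left (friction about 0.08 N m).
- keeper_pivot (a point): Vertical axis of the keeper, on the outside of the right rail (frame x = -60, y = -138 mm), at the underside of its bar, 138.5 mm above the table. The bar is 14 mm wide, 8 mm thick and reaches 58 mm from this axis. It swings 2.5 mm above the board's top at home; while the board is still up on the rails, the bar strikes the board's side and cannot turn in.
- keeper_tab (a point): Middle of the upright thumb tab on the keeper's bar, 50 mm from the pivot axis: 16 mm along the bar, 6 mm thick across it, its top 164.5 mm above the table; this point is 156.5 mm above the table.
- cup_a: Clear dessert cup with mousse, 71 mm wide, 34 mm high, standing loose on the far left of the board; origin at its underside. Rides along.
- cup_b: Second such dessert cup, standing on the far right of the board. Rides along.
- ring_cutter: Steel ring cutter, 63 mm wide, 37 mm high, standing on the board near its middle; origin at its underside. Rides along.
- mug: Dotted white mug on the table to the left, 91 mm high; stays where it is.
- cacao_jar: Green canister with wooden lid, 130 mm high, on the table to the left; stays.
- honey_jar: Honey jar, 112 mm high, on the table to the left; stays.
- timer: Red and white kitchen timer, 46 mm high, on the table at the right; stays.
- small_tub: Small white tub, 66 mm high, on the table at the right; stays.
- scissors: Blue-handled scissors lying on the table at the right; stay.
Mind the look-alikes: they are no part of the job. Of the things that look like the ring_cutter, the smaller one is meant.

How it is judged:
By the outcome, as a careful person would: the job done as asked, in the order asked, and still so for the second after the job is handed in, with the robot touching nothing.
It also fails if it takes over 53 s, if anything falls off the work surface, if the arm or the gripper's body presses on something with over 40 N, if the wrist force passes 120 N, or if a joint passes its speed limit or range.

## Working session

There is one attempt and no reset: what is moved stays moved. The work goes in short steps, Python scripts to look and compute and a shell command to move; the robot and the scene stay as the last step left them, time stands still between calls to the robot, and variables do not carry over. Pictures are saved under pics/ and viewed, at most 10 in all, crops included, and the job is handed in when it is done.

```bash
mkdir -p pics
python3 - <<'E'
from rig import get_state, imaging
import cv2
s=get_state(); print({k:s[k] for k in ("clock","position","ee_rot","contact_force","width")})
for n in("scene","top"):
    cv2.imwrite(f"pics/{n}0.png",imaging.get_image(n)[:,:,::-1]); p=imaging.camera_params(n); print(n,p)
E
```

```text
{'clock': 0.0, 'position': array([0.2559402 , 0.51436225, 0.24944699]), 'ee_rot': array([-3.22709014e-04,  2.28861739e-01,  9.73458516e-01, -8.47729112e-04]), 'contact_force': array([ 0.94639481,  0.36275546, -0.19450901]), 'width': 0.08588096314702855}
scene {'camera_matrix': array([[467.81680261,   0.        , 326.48345472],
       [  0.        , 467.81680261, 241.3700481 ],
       [  0.        ,   0.        ,   1.        ]]), 'cam_to_world': array([[ 0.6201129 , -0.56538511,  0.54387468, -0.18718883],
       [-0.78450903, -0.44481542,  0.4320704 , -0.51148054],
       [-0.00236233, -0.69460702, -0.7193855 ,  1.07821408],
       [ 0.        ,  0.        ,  0.        ,  1.        ]])}
top {'camera_matrix': array([[475.27931773,   0.        , 321.68083796],
       [  0.        , 475.27931773, 240.50579988],
       [  0.        ,   0.        ,   1.        ]]), 'cam_to_world': array([[ 0.00317758, -0.99612504,  0.08789091,  0.43527525],
       [-0.99977574, -0.00132437,  0.02113562,  0.05109804],
       [-0.02093732, -0.08793836, -0.99590586,  1.31285308],
       [ 0.        ,  0.        ,  0.        ,  1.        ]])}
```

View pics/top0.png

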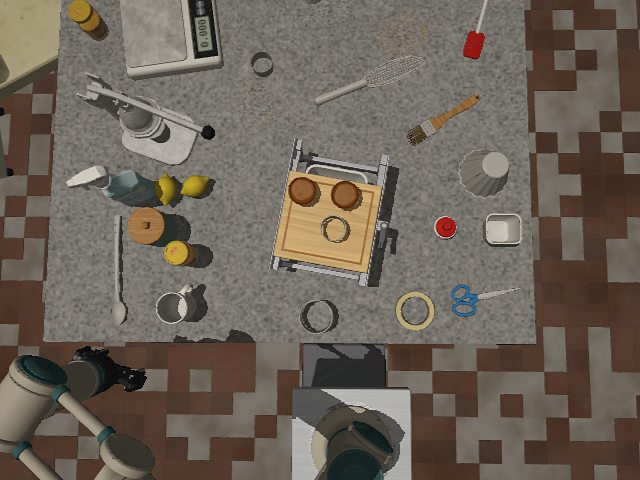

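View pics/scene0.png

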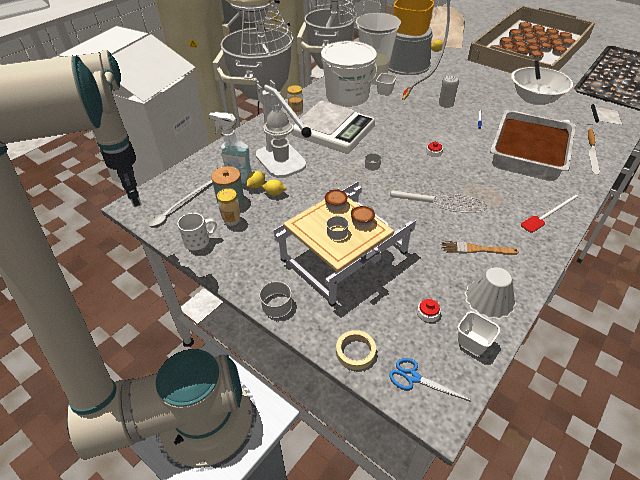

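The top view shows the station with its rails running from (275,270)/(366,285) to (297,140)/(387,155). The cups are at (302,190) and (346,194). The ring on the board at (335,230) is the smaller of the nearby rings; the larger is on the table at (318,317). The keeper is near (383,232). I'll enlarge to confirm.

Run:
```python
import cv2,numpy as np
a=cv2.imread("pics/top0.png")[130:295,260:420]; b=cv2.imread("pics/scene0.png")[175:310,265:425]
a=cv2.resize(a,None,fx=3.5,fy=3.5,interpolation=cv2.INTER_CUBIC)
cv2.imwrite("pics/c1.png",a); cv2.imwrite("pics/c2.png",cv2.resize(b,None,fx=4.4,fy=4.4,interpolation=cv2.INTER_CUBIC))
im=cv2.imread("pics/top0.png");h=cv2.cvtColor(im,cv2.COLOR_BGR2HSV)
m=cv2.inRange(h,(10,60,130),(30,200,255));m[:135]=0;m[290:]=0;m[:,:262]=0;m[:,395:]=0
m=cv2.morphologyEx(m,cv2.MORPH_OPEN,np.ones((3,3)))
c=max(cv2.findContours(m,0,2)[0],key=cv2.contourArea)
print(cv2.minAreaRect(c),cv2.boxPoints(cv2.minAreaRect(c)),cv2.approxPolyDP(cv2.convexHull(c),5,True)[:,0])
```

```text
((327.3840026855469, 220.88800048828125), (95.16705322265625, 87.65386962890625), 10.30484676361084) [[272.728   255.496  ]
 [288.408   169.25601]
 [382.04    186.28   ]
 [366.36002 272.52   ]] [[290 171]
 [381 187]
 [366 272]
 [274 255]]
```

View pics/c1.png

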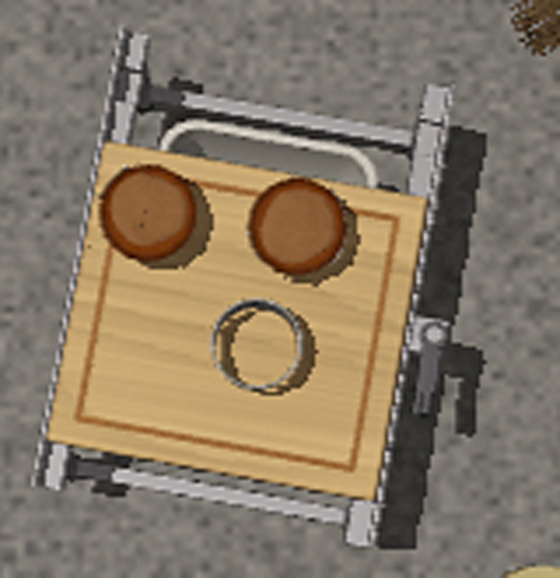

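View pics/c2.png

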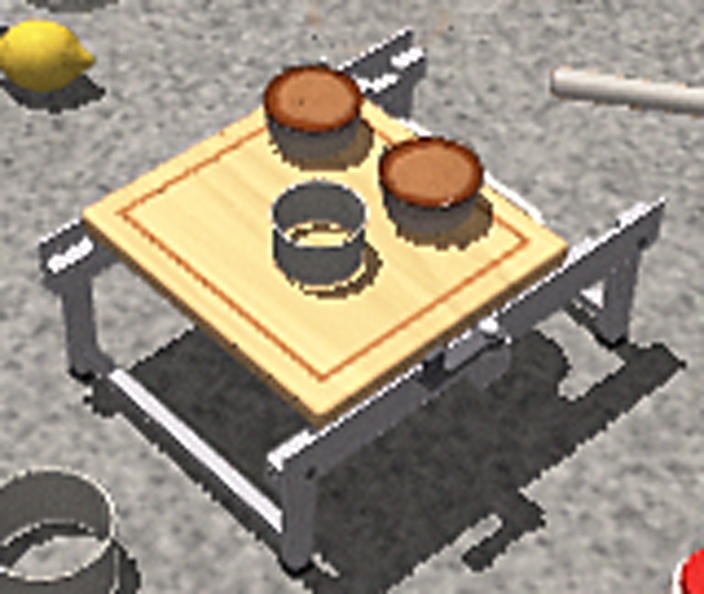

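The crops confirm the ring on the board at (335,230) is ring_cutter. The board's corners are (290,171), (382,187), (367,272), (273,255). The keeper's pivot is at (384,225) and its bar end at (381,248).

```bash
cat > h.py <<'E'
import numpy as np
from rig import imaging
def ray(n,px,z):
    p=imaging.camera_params(n);T=p["cam_to_world"]
    d=T[:3,:3]@np.linalg.solve(p["camera_matrix"],[px[0],px[1],1]);o=T[:3,3]
    return o+d*(z-o[2])/d[2]
def proj(n,P):
    p=imaging.camera_params(n);T=p["cam_to_world"]
    c=p["camera_matrix"]@(T[:3,:3].T@(np.array(P)-T[:3,3]));return c[:2]/c[2]
E
python3 - <<'E'
from h import *
C=lambda x,y:(260+x/3.5,130+y/3.5)
c=[ray("top",C(*p),.144)[:2] for p in((104,142),(427,200),(376,498),(47,438))]
print(np.array(c)); cen=np.mean(c,0)
D=lambda x,y:(265+x/4.4,175+y/4.4)
cs=[ray("scene",D(*p),.144)[:2] for p in((566,247),(320,418-6),(84,216))]; print("scene FR,NR,NL",np.array(cs))
ax=(c[0]+c[1]-c[2]-c[3]);yaw=np.arctan2(ax[1],ax[0]); ly=(c[0]+c[3]-c[1]-c[2]); print("cen",cen,"yaw",yaw,np.arctan2(-ly[0],ly[1]),np.linalg.norm(ax)/2,np.linalg.norm(ly)/2)
R=np.array([[np.cos(yaw),-np.sin(yaw)],[np.sin(yaw),np.cos(yaw)]])
for n,p,z in(("pivot",C(433,333),.148),("barend",C(424,412),.1465),("RRfar",C(438,87),.118),("RRnear",C(360,545),.118),("RLfar",C(137,33),.118),("RLnear",C(50,488),.118)):
    w=ray("top",p,z)[:2]; print(n,w,"in board",R.T@(w-cen))
w=ray("scene",D(488,328),.148)[:2];print("pivot scene",w,R.T@(w-cen))
E
```

```text
[[ 0.71422432  0.15657304]
 [ 0.67188109 -0.07374522]
 [ 0.46041535 -0.03645028]
 [ 0.50200669  0.19489983]]
scene FR,NR,NL [[ 0.66842891 -0.07497328]
 [ 0.45923381 -0.03536748]
 [ 0.49788283  0.18844418]]
cen [0.58713186 0.06031934] yaw -0.176626472234348 -0.17984272812890673 0.21518959228738657 0.2346181413505794
pivot [ 0.5762378  -0.07677226] in board [ 0.01336373 -0.13687293]
barend [ 0.52064145 -0.07018016] in board [-0.04252595 -0.14015219]
RRfar [ 0.76086794 -0.08520773] in board [ 0.19660359 -0.11273588]
RRnear [ 0.42745468 -0.02681853] in board [-0.14188197 -0.11383898]
RLfar [0.80195856 0.13534038] in board [0.19830253 0.11160096]
RLnear [0.46750999 0.19550036] in board [-0.14151339  0.11205917]
pivot scene [ 0.57489476 -0.07748511] [ 0.01216684 -0.13781067]
```

Home is about 73 mm ahead of the board along yaw -0.178, with u=(0.984,-0.177), and the keeper stands near -0.05 rad. Next I move behind the near edge with the fingers shut, tool y along the edge.

```bash
python3 -m inch '[{"claw":-1,"travel":[0.09,-0.2,0],"turn":0.045},{"claw":-1,"travel":[0.18,-0.4,0],"turn":0.09},{"claw":-1,"travel":[0.27,-0.6,0],"turn":0.09},{"claw":-1,"travel":[0.36,-0.8,0],"turn":0.09},{"claw":-1,"travel":[0.45,-1.0,0],"turn":0.09}]' 20
python3 -m inch '[{"claw":-1,"travel":[0.09,-0.22,0],"turn":0},{"claw":-1,"travel":[0.18,-0.45,0],"turn":0},{"claw":-1,"travel":[0.27,-0.68,0],"turn":0},{"claw":-1,"travel":[0.36,-0.9,0],"turn":0},{"claw":-1,"travel":[0.46,-1.137,0],"turn":0}]'
python3 -m inch '[{"claw":-1,"travel":[0,0,0],"turn":0},{"claw":-1,"travel":[0,0,0],"turn":0}]'
```

```text
clock: 0.6
position: [0.3463, 0.3131, 0.25]
ee_rot: [-0.0, 0.089, 0.996, -0.0]
contact_force: [0.7, 1.0, -0.2]
width: 0.0121
gripper_force: 0.0
clock: 0.8
position: [0.3464, 0.3141, 0.2502]
ee_rot: [-0.0, 0.091, 0.996, 0.0]
contact_force: [0.7, 0.8, -0.9]
width: 0.0002
gripper_force: 0.0out of range
```

```bash
python3 -m inch '[{"claw":-1,"travel":[0.09,-0.2,0],"turn":0},{"claw":-1,"travel":[0.18,-0.42,0],"turn":0},{"claw":-1,"travel":[0.27,-0.64,0],"turn":0},{"claw":-1,"travel":[0.36,-0.85,0],"turn":0},{"claw":-1,"travel":[0.46,-1.0,0],"turn":0}]'
python3 -m inch '[{"claw":-1,"travel":[0,-0.14,0],"turn":0},{"claw":-1,"travel":[0,-0.14,-0.2],"turn":0},{"claw":-1,"travel":[0,-0.14,-0.4],"turn":0},{"claw":-1,"travel":[0,-0.14,-0.555],"turn":0},{"claw":-1,"travel":[0,-0.14,-0.555],"turn":0}]'
python3 - <<'E'
from rig import imaging,get_state
import cv2
s=get_state();print(s["position"],s["contact_force"],s["clock"])
im=imaging.get_image("scene")[130:350,220:480,::-1];cv2.imwrite("pics/s1.png",cv2.resize(im,None,fx=2.6,fy=2.6))
E
```

```text
clock: 1.3
position: [0.4384, 0.1141, 0.2503]
ee_rot: [-0.0, 0.089, 0.996, 0.0]
contact_force: [1.2, 0.8, -0.1]
width: 0.0002
gripper_force: 0.0
clock: 1.8
position: [0.4349, 0.0879, 0.1357]
ee_rot: [-0.005, 0.089, 0.996, -0.0]
contact_force: [-1.2, 0.6, 0.5]
width: -0.0002
gripper_force: 0.0
[0.43488314 0.08785952 0.13568229] [-1.15504493  0.57944195  0.53337735] 1.8
```

View pics/s1.png

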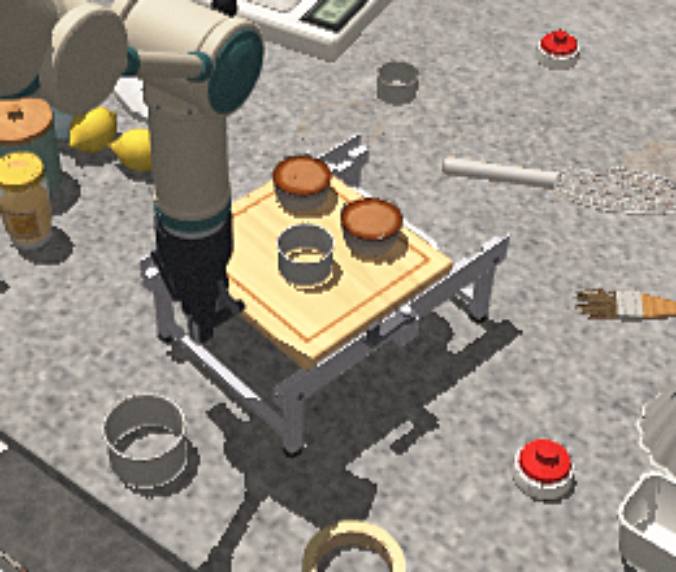

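The picture shows the shut fingers between the near rail ends, just clear of the board's near edge; the cups and cutter are standing. Now I approach slowly to contact.

```bash
python3 -m inch '[{"claw":-1,"travel":[0.05,-0.009,0],"turn":0},{"claw":-1,"travel":[0.075,-0.0135,0],"turn":0},{"claw":-1,"travel":[0.1,-0.018,0],"turn":0},{"claw":-1,"travel":[0.115,-0.021,0],"turn":0},{"claw":-1,"travel":[0.13,-0.023,0],"turn":0}]'
python3 -m inch '[{"claw":-1,"travel":[0.015,-0.003,0],"turn":0},{"claw":-1,"travel":[0.03,-0.0055,0],"turn":0},{"claw":-1,"travel":[0.045,-0.008,0],"turn":0},{"claw":-1,"travel":[0.06,-0.011,0],"turn":0},{"claw":-1,"travel":[0.075,-0.0135,0],"turn":0}]'
```

```text
clock: 2.35
position: [0.4649, 0.0821, 0.1399]
ee_rot: [0.001, 0.089, 0.996, 0.0]
contact_force: [0.6, 0.1, -0.1]
width: -0.0004
gripper_force: 0.0
clock: 2.85
position: [0.4756, 0.0798, 0.1388]
ee_rot: [-0.004, 0.089, 0.996, 0.0]
contact_force: [-8.4, 1.2, 5.7]
width: 0.0002
gripper_force: 3.6
```

```bash
for i in 1; do :; done; python3 -m inch '[{"claw":-1,"travel":[0.02,-0.0035,0],"turn":0},{"claw":-1,"travel":[0.04,-0.007,0],"turn":0},{"claw":-1,"travel":[0.06,-0.011,0],"turn":0},{"claw":-1,"travel":[0.08,-0.0145,0],"turn":0},{"claw":-1,"travel":[0.1,-0.018,0],"turn":0}]'
python3 -m inch '[{"claw":-1,"travel":[0.02,-0.0035,0],"turn":0},{"claw":-1,"travel":[0.04,-0.007,0],"turn":0},{"claw":-1,"travel":[0.06,-0.011,0],"turn":0},{"claw":-1,"travel":[0.08,-0.0145,0],"turn":0},{"claw":-1,"travel":[0.1,-0.018,0],"turn":0}]'
python3 - <<'E'
from rig import imaging,get_state
import cv2
s=get_state();print(s["position"],s["contact_force"],s["clock"])
im=imaging.get_image("top")[130:295,260:420,::-1];cv2.imwrite("pics/t2.png",cv2.resize(im,None,fx=3.5,fy=3.5,interpolation=cv2.INTER_CUBIC))
E
```

```text
clock: 3.35
position: [0.4956, 0.0763, 0.1388]
ee_rot: [-0.004, 0.089, 0.996, 0.0]
contact_force: [-6.9, 1.0, 3.6]
width: 0.0002
gripper_force: 3.6
clock: 3.85
position: [0.5157, 0.0727, 0.1388]
ee_rot: [-0.004, 0.089, 0.996, 0.0]
contact_force: [-7.6, 1.2, 4.1]
width: 0.0001
gripper_force: 3.6
[0.51570751 0.0726641  0.13882673] [-7.64574151  1.22121929  4.06395587] 3.85
```

View pics/t2.png

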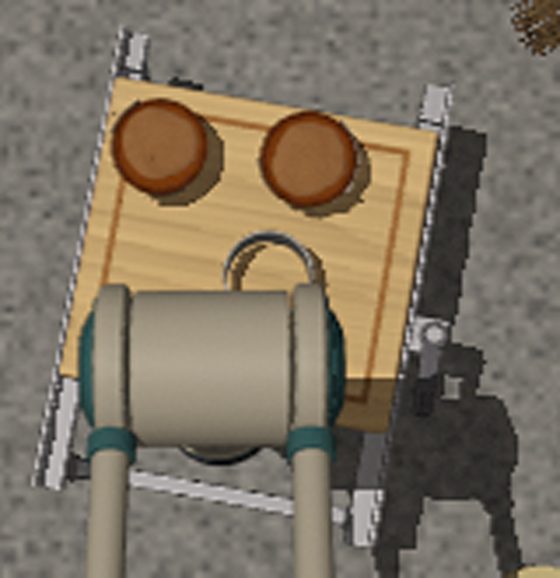

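The board has moved about 48 mm: its far corners are now at crop (117,77) and (438,131), and everything still stands. About 24 mm remain, so I slow down.

```bash
python3 -m inch '[{"claw":-1,"travel":[0.015,-0.0025,0],"turn":0},{"claw":-1,"travel":[0.03,-0.0055,0],"turn":0},{"claw":-1,"travel":[0.045,-0.008,0],"turn":0},{"claw":-1,"travel":[0.06,-0.011,0],"turn":0},{"claw":-1,"travel":[0.075,-0.0135,0],"turn":0}]'
python3 -m inch '[{"claw":-1,"travel":[0.006,-0.001,0],"turn":0},{"claw":-1,"travel":[0.012,-0.002,0],"turn":0},{"claw":-1,"travel":[0.018,-0.003,0],"turn":0},{"claw":-1,"travel":[0.024,-0.0045,0],"turn":0}]'
```

```text
clock: 4.4
position: [0.531, 0.0699, 0.1388]
ee_rot: [-0.004, 0.089, 0.996, -0.0]
contact_force: [-6.9, 1.2, 3.4]
width: -0.0001
gripper_force: 3.3
clock: 4.8
position: [0.5353, 0.0687, 0.1387]
ee_rot: [-0.004, 0.089, 0.996, -0.0]
contact_force: [-7.3, 0.6, 2.0]
width: 0.0002
gripper_force: 3.6
```

```bash
python3 -m inch '[{"claw":-1,"travel":[0.005,-0.001,0],"turn":0},{"claw":-1,"travel":[0.01,-0.002,0],"turn":0}]'
```

```text
clock: 5.0
position: [0.5396, 0.0684, 0.1386]
ee_rot: [-0.002, 0.089, 0.996, 0.0]
contact_force: [-1.6, 1.2, -1.4]
width: -0.0001
gripper_force: 1.6
```

```bash
python3 -m inch '[{"claw":-1,"travel":[0.005,-0.001,0],"turn":0},{"claw":-1,"travel":[0.01,-0.002,0],"turn":0}]'
```

```text
clock: 5.2
position: [0.5423, 0.068, 0.1387]
ee_rot: [-0.001, 0.089, 0.996, 0.0]
contact_force: [-5.1, 2.6, -2.7]
width: -0.0
gripper_force: 3.4
```

```bash
python3 -m inch '[{"claw":-1,"travel":[0.005,-0.001,0],"turn":0},{"claw":-1,"travel":[0.005,-0.001,0],"turn":0}]'
python3 - <<'E'
from rig import imaging
import cv2
im=imaging.get_image("scene")[:,:,::-1];cv2.imwrite("pics/s3f.png",im);cv2.imwrite("pics/s3.png",cv2.resize(im[165:300,265:425],None,fx=4.4,fy=4.4,interpolation=cv2.INTER_CUBIC))
E
```

```text
clock: 5.4
position: [0.5424, 0.068, 0.1387]
ee_rot: [-0.002, 0.089, 0.996, 0.0]
contact_force: [-5.2, 0.1, -1.0]
width: 0.0002
gripper_force: 3.1
```

View pics/s3.png

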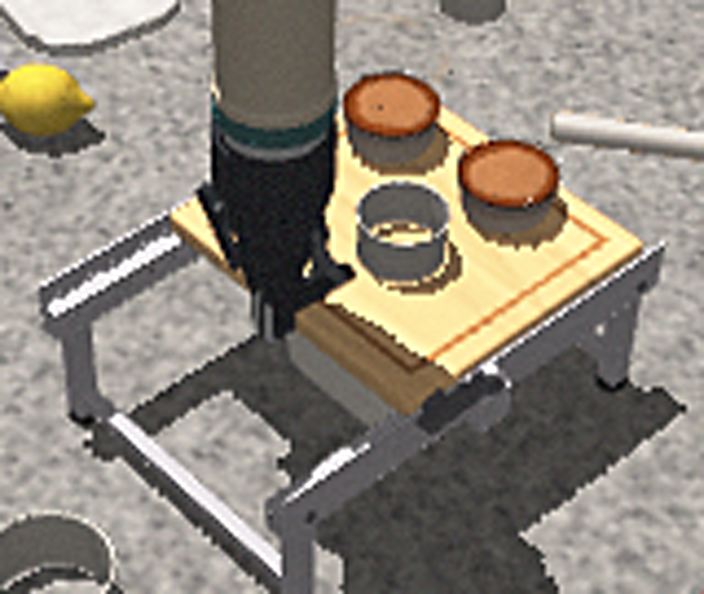

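The right side looks dropped; the near-left top corner is at crop (172,218), far-right at (642,243), near-right at about (412,415). I check these against predicted pixels for the dropped and raised states.

Run:
```python
from h import *
u=np.array([.9842,-.1771]);v=np.array([.1771,.9842]);O=np.array([.659,.0474])
f=lambda p:np.round((p-np.array([265,165]))*4.4,0)
for n,a,b in(("NL",-.11,.118),("FR",.11,-.118)):
    for z in(.136,.144):
        for dx in(-.003,.003): print(n,z,dx,f(proj("scene",[*(O+u*(a+dx)+v*b),z])))
```

```text
NL 0.136 -0.003 [160. 214.]
NL 0.136 0.003 [167. 210.]
NL 0.144 -0.003 [160. 206.]
NL 0.144 0.003 [167. 202.]
FR 0.136 -0.003 [642. 245.]
FR 0.136 0.003 [648. 241.]
FR 0.144 -0.003 [644. 237.]
FR 0.144 0.003 [650. 232.]
```

```bash
python3 - <<'E'
from h import *
u=np.array([.9842,-.1771]);v=np.array([.1771,.9842]);O=np.array([.659,.0474])
f=lambda p:np.round((p-np.array([265,175]))*4.4,0)
for n,a,b,m in(("NL",-.11,.118,(84,216)),("FR",.11,-.118,(566,247))):
    print(n,f(proj("scene",[*(O+u*(a-.073)+v*b),.144])),m)
E
python3 -m inch '[{"claw":-1,"travel":[0.006,-0.001,0],"turn":0},{"claw":-1,"travel":[0.012,-0.002,0],"turn":0},{"claw":-1,"travel":[0.012,-0.002,0],"turn":0}]'
```

```text
NL [ 77. 210.] (84, 216)
FR [572. 242.] (566, 247)
clock: 5.75
position: [0.5425, 0.068, 0.1387]
ee_rot: [-0.005, 0.089, 0.996, 0.0]
contact_force: [-10.5, 1.8, 3.2]
width: 0.0002
gripper_force: 5.5
```

Allowing for calibration bias, NL matches "dropped", and the force rises without motion, so the board is against its stops. I back off, rise and look with a clear view.

```bash
python3 -m inch '[{"claw":-1,"travel":[-0.03,0.005,0],"turn":0},{"claw":-1,"travel":[-0.1,0.018,0],"turn":0},{"claw":-1,"travel":[-0.2,0.036,0],"turn":0},{"claw":-1,"travel":[-0.2,0.036,0.2],"turn":0},{"claw":-1,"travel":[-0.2,0.036,0.4],"turn":0}]'
python3 -m inch '[{"claw":-1,"travel":[0.02,-0.2,0.15],"turn":0},{"claw":-1,"travel":[0.04,-0.4,0.15],"turn":0},{"claw":-1,"travel":[0.06,-0.6,0.15],"turn":0},{"claw":-1,"travel":[0.06,-0.8,0.15],"turn":0},{"claw":-1,"travel":[0.06,-0.9,0.15],"turn":0}]'
python3 - <<'E'
from rig import imaging
import cv2,numpy as np
k=dict(fx=2.4,fy=2.4,interpolation=cv2.INTER_CUBIC)
s=imaging.get_image("scene")[165:315,265:425,::-1];t=imaging.get_image("top")[135:285,260:420,::-1]
cv2.imwrite("pics/b4.png",cv2.resize(np.hstack([s,t]),None,**k))
E
```

```text
clock: 6.25
position: [0.5052, 0.0746, 0.2196]
ee_rot: [-0.0, 0.089, 0.996, -0.0]
contact_force: [2.4, -0.3, -0.8]
width: -0.0001
gripper_force: 0.0
clock: 6.75
position: [0.5193, -0.1088, 0.2502]
ee_rot: [0.002, 0.09, 0.996, -0.001]
contact_force: [1.0, 0.2, 0.1]
width: 0.0002
gripper_force: 0.0
```

View pics/b4.png

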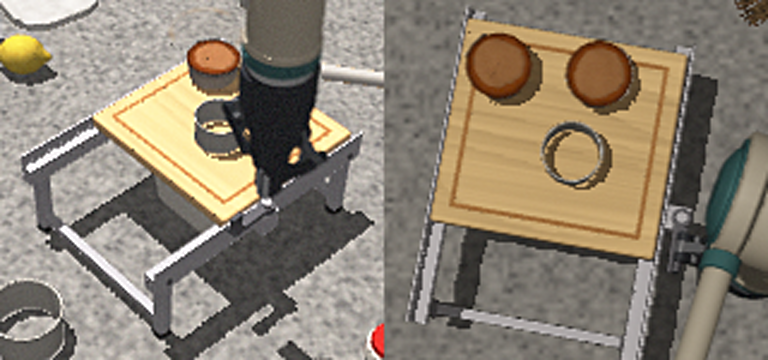

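Board lies flat and home, with its near-left corner at (94,120) in the left half, matching "dropped". The cups and cutter stand. Next I descend outside the tab, then work out the arc.

```bash
python3 -m inch '[{"claw":-1,"travel":[-0.05,0.01,0],"turn":0},{"claw":-1,"travel":[-0.05,0.01,-0.2],"turn":0},{"claw":-1,"travel":[-0.05,0.01,-0.395],"turn":0},{"claw":-1,"travel":[-0.05,0.01,-0.395],"turn":0},{"claw":-1,"travel":[-0.05,0.01,-0.395],"turn":0}]'
python3 - <<'E'
from rig import get_state
import numpy as np
u=np.array([.9842,-.1771]);v=np.array([.1771,.9842]);P=np.array([.5755,-.0778])
p=np.array(get_state()["position"]);print(p)
for th in np.append(np.arange(-.1,1.58,.15),[1.57,1.63]):
    c,s=np.cos(th),np.sin(th)
    C=P+u*(-.05*c-.003*s-.011)+v*(.05*s-.003*c-.0145); print(round(th,2),np.round((C-p[:2])/.2,3))
E
```

```text
clock: 7.35
position: [0.5081, -0.1023, 0.1708]
ee_rot: [-0.0, 0.089, 0.996, 0.0]
contact_force: [0.7, 0.0, 0.9]
width: -0.0002
gripper_force: 0.0
[ 0.50811631 -0.10229635  0.17084216]
-0.1 [0.02  0.065]
0.05 [0.023 0.103]
0.2 [0.032 0.139]
0.35 [0.046 0.174]
0.5 [0.066 0.206]
0.65 [0.09  0.235]
0.8 [0.118 0.26 ]
0.95 [0.149 0.28 ]
1.1 [0.183 0.296]
1.25 [0.22  0.306]
1.4 [0.257 0.311]
1.55 [0.294 0.31 ]
1.57 [0.299 0.31 ]
1.63 [0.314 0.307]
```

```bash
python3 -m inch '[{"claw":-1,"travel":[0.02,0.035,0],"turn":0},{"claw":-1,"travel":[0.02,0.065,0],"turn":0},{"claw":-1,"travel":[0.023,0.103,0],"turn":0},{"claw":-1,"travel":[0.032,0.139,0],"turn":0},{"claw":-1,"travel":[0.046,0.174,0],"turn":0}]'
python3 - <<'E'
from rig import imaging
import cv2,numpy as np
k=dict(fx=4.5,fy=4.5,interpolation=cv2.INTER_CUBIC)
s=imaging.get_image("scene")[205:285,325:405,::-1];t=imaging.get_image("top")[195:275,335:415,::-1]
cv2.imwrite("pics/b5.png",cv2.resize(np.hstack([s,t]),None,**k))
E
```

```text
clock: 7.85
position: [0.5176, -0.0683, 0.1709]
ee_rot: [0.0, 0.089, 0.996, -0.0]
contact_force: [-1.3, -1.4, 1.3]
width: 0.0002
gripper_force: 0.9
```

View pics/b5.png

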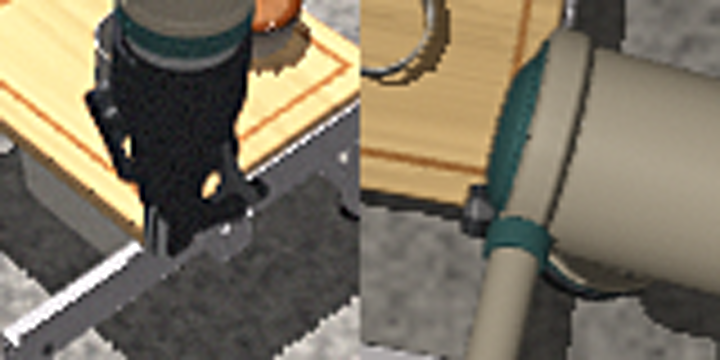

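The fingertips are on the tab's outside, with light contact of about 2 N, and the tab shows near (480,210) on the right, swinging in. Continuing the arc.

```bash
python3 -m inch '[{"claw":-1,"travel":[0.02,0.032,0],"turn":0},{"claw":-1,"travel":[0.044,0.061,0],"turn":0},{"claw":-1,"travel":[0.072,0.086,0],"turn":0},{"claw":-1,"travel":[0.103,0.106,0],"turn":0},{"claw":-1,"travel":[0.137,0.122,0],"turn":0}]'
python3 -m inch '[{"claw":-1,"travel":[0.037,0.01,0],"turn":0},{"claw":-1,"travel":[0.074,0.015,0],"turn":0},{"claw":-1,"travel":[0.1,0.015,0],"turn":0},{"claw":-1,"travel":[0.115,0.013,0],"turn":0},{"claw":-1,"travel":[0.131,0.011,0],"turn":0}]'
```

```text
clock: 8.45
position: [0.5452, -0.0435, 0.17]
ee_rot: [-0.001, 0.089, 0.996, 0.0]
contact_force: [-2.5, 0.7, -0.7]
width: 0.0003
gripper_force: 1.0
clock: 8.95
position: [0.5715, -0.042, 0.1703]
ee_rot: [-0.0, 0.09, 0.996, 0.0]
contact_force: [-2.3, 1.7, -0.5]
width: -0.0002
gripper_force: 1.0
```

```bash
python3 -m inch '[{"claw":-1,"travel":[0.01,-0.002,0],"turn":0},{"claw":-1,"travel":[0.02,-0.004,0],"turn":0},{"claw":-1,"travel":[0.02,-0.004,0],"turn":0}]'
```

```text
clock: 9.25
position: [0.5722, -0.0421, 0.1701]
ee_rot: [-0.004, 0.089, 0.996, 0.001]
contact_force: [-8.3, 3.0, 3.1]
width: -0.0003
gripper_force: 4.1
```

The stop is felt: 8 N with no further motion. I back away, rise, and move clear.

```bash
python3 -m inch '[{"claw":-1,"travel":[-0.04,0.007,0],"turn":0},{"claw":-1,"travel":[-0.1,0.018,0],"turn":0},{"claw":-1,"travel":[-0.12,0.021,0.2],"turn":0},{"claw":-1,"travel":[-0.12,0.021,0.4],"turn":0},{"claw":-1,"travel":[-0.3,0.021,0.5],"turn":0}]'
python3 -m inch '[{"claw":-1,"travel":[-0.2,0.2,0],"turn":0},{"claw":-1,"travel":[-0.3,0.4,0],"turn":0},{"claw":-1,"travel":[-0.4,0.6,0],"turn":0},{"claw":-1,"travel":[-0.4,0.85,0],"turn":0},{"claw":-1,"travel":[-0.4,1.0,0],"turn":0}]'
python3 - <<'E'
from rig import imaging
import cv2,numpy as np
k=dict(fx=2.4,fy=2.4,interpolation=cv2.INTER_CUBIC)
s=imaging.get_image("scene")[165:315,265:425,::-1];t=imaging.get_image("top")[135:285,260:420,::-1]
cv2.imwrite("pics/b6.png",cv2.resize(np.hstack([s,t]),None,**k))
E
```

```text
clock: 9.75
position: [0.5199, -0.0399, 0.2739]
ee_rot: [0.006, 0.089, 0.996, -0.001]
contact_force: [-0.6, 0.2, 0.8]
width: -0.0002
gripper_force: 0.0
clock: 10.25
position: [0.4344, 0.1636, 0.2713]
ee_rot: [0.002, 0.089, 0.996, 0.001]
contact_force: [1.6, -1.1, 0.3]
width: 0.0005
gripper_force: 0.0
```

View pics/b6.png

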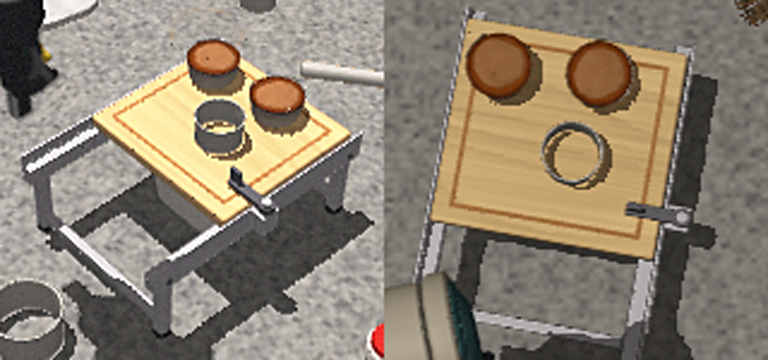

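The board is flat over the tub, with the cups and cutter standing. The keeper lies straight across the board's edge, from (683,217) to (628,209) in the right half, at its stop.

```bash
python3 -m inch '[{"claw":-1,"travel":[0,0,0],"turn":0},{"claw":-1,"travel":[0,0,0],"turn":0}]' | head -2; python3 -c "
from rig import ticket
print(ticket.sign_off())"
```

```text
clock: 10.55
position: [0.4353, 0.1603, 0.2704]
the job is handed in; nothing more can be done
None
```

I pushed the board home until it lay flat in its notches and turned the keeper across its edge to the stop; the cups and ring cutter stayed standing, and I handed the job in at about 10.6 s.

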